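# Unhook the check weight past the sprung keeper and store it

### The arm

A 6-joint arm with a two-finger parallel gripper is mounted at the origin on the work surface; the furniture and walls round the work are solid. World frame = base frame: x ahead of the robot, y to its left, z up, the work surface at z = 0. Lengths are in m, angles in rad, forces in N, time in s.
With the tool pointing down it reaches from about 0.225 to 0.875 m from the base axis. Payload 3.4 kg.
Tool frame: the origin (TCP) lies midway between the tips of the shut fingers; the grasp point (between the pads) lies grip_point_offset behind it (grip_point_offset is the distance from the TCP to the grasp point, in m); z points along the fingers, y is the direction in which the jaws open and shut (so a half turn about z gives the same grasp; the last joint's range is limited). The gripper opens to 85 mm and grips with 20 to 120 N. Pads are 22 mm wide; open, the fingers measure 114 mm over their backs; the gripper's body (76 mm by 85 mm) begins 54 mm behind the grasp point. The pads swing forward as they close: fully open they stand 13 mm farther back than shut.
Start: joints at [1.063, 0.276, 1.505, -0, 1.361, -0.121], TCP at [0.217, 0.533, 0.231] pointing down, gripper open.
Joint ranges: [-2.89, 2.89], [-0.75, 2.08], [0.22, 2.7], [-1.18, 4.32], [0.11, 2.71], [-2.7, 2.7]. Speed limits (rad/s): [2.57, 2.57, 3.14, 3.14, 3.14, 3.14].

### API

Orientations are given as a unit quaternion [w, x, y, z].
In Python, from cell import state, read_camera, camera_info, hand_in, grip_point_offset gives the robot as it stands.
- The arm moves only by the tool jog_arm, never from a script. Its argument "targets" is a list of rows, each a list of 4 numbers: the shift along the tool's x, y, z in m, then the turn about the tool's z in rad. A call has 1 to 5 rows; each row shifts and turns the commanded pose from where the row before left it, along the tool's axes as they then stand; what a row does not reach is not made up. A row lasts 1/10 s, in which the tool goes at most 50 mm and 8.59 degrees, less where a joint would pass 70% of its speed; a pose out of reach is approached as far as the arm can. A call is refused whole if a number of a shift passes 0.05 or a number of a turn 0.15, either way. A call with a gripper value outside its range is refused whole. "fingers" is the opening, from 0 (shut) to 1 (fully open), set as the call begins (left out, the last holds). The fingers move at their own pace and stop on an object; the grip force is fixed at half the most. Time passes only in rows, so rows that do not move let the fingers close. It gives the time, the measured TCP pose, the force and the opening at its end, in the units of the state.
- state(): the state, without advancing time (a new reading comes with each control period).
- read_camera(name): name is "scene" or "top" or "wrist"; returns the picture (420x560x3 uint8, red, green, blue); there is no depth.
- camera_info(name): a dict with "fx", "fy", "cx", "cy" (pixels), "position" and "rotation" of the camera in the world; the wrist camera has in their place "T_tool_cam" (4x4, takes a point from camera to tool coordinates, whose origin is the TCP and whose axes are the flange's). Camera axes: x right, y up, looking along -z (the intrinsics and any distortion apply to the point x, -y, -z); pixel columns grow to the right and rows downward; lengths in m; the calibration is good to about 2 mm. A picture is of the moment at which its call begins: read the wrist's pose just before it. camera_info takes no time and is no camera call.
- hand_in(): hands the job in, once; it reports no verdict.
The state is a dict: "time": time; "joints": joint angles; "dq": joint speeds; "joint_efforts": joint torques, N m; "eef_pos": TCP position; "ee_rot": TCP orientation; "contact_force": force on the tool from outside, world axes, zero at the start; "ft_torque": the same for the moment, N m; "finger_gap": finger opening in m.
Only numpy, scipy, OpenCV 4.12 (cv2) and the standard library are available. Lean on these libraries where they do the work, as an engineer would, in place of code of your own. Each camera call takes 0.05 s, during which the arm holds its last target. There are 200 camera calls.

### The job

The check weight hangs in the hook of the pull-test stand, locked in by the hook's sprung keeper. Holding the weight by its black grip block, press the keeper back with the weight's own hanging bar, gently but until you feel it at its stop, then lift the bar out behind the nose and draw the weight forward over the nose, off the hook; do not wrench it against the hook, and keep the gripper off the hook stand. Then set it gently down into the round storage cup, upright and fully home, let go, and leave the solder reel and the screw tray where they are.

Things in the scene. Friction and masses are not known exactly. Their poses are not given: they have to be found in the camera images.
- check_weight: steel check weight, 0.2-0.5 kg, 184 mm tall. Origin: centre of its underside; z up; y along its hanging bar. Round body 50 mm diameter, 30 mm tall; from it two flat legs (y = +-28 to 34 mm, 10 mm thick in x) rise like a ladder with three rungs along y: bridge bar, hanging bar, top bar with a grip block. It hangs with its underside about 20 mm over the table, square to the stand within 3 degrees
- grip_block (a point): centre of the black grip block on top of the weight: 14 mm thick in the weight's x, 40 mm long in y, 28 mm tall. Take it from above across the 14 mm, softly at first, then firmly (60 N or more). Nose and keeper of the hook end about 36 mm below this point while the weight hangs
- hang_bar (a point): middle of the square hanging bar (8x8 mm, along y), which lies in the hook; 116 mm above the weight's underside, 54 mm below the centre of the grip block
- bridge_bar (a point): middle of the top face of the bridge bar, the lowest rung (70 mm along y, 10 mm thick in x), 38 mm above the weight's underside. The window from here up to the hanging bar is 74 mm high; the hook's beam passes through it
- hook_stand: fixed pull-test stand. Origin on the table below the hook; z up; x points from the hook's mouth backward to the post. Base plate x = -60 to 118 mm, y = +-45 mm, 8 mm thick; post x = 92 to 114 mm, up to z = 132 mm; from it a beam (14 mm deep, top z = 132 mm) runs forward and carries the hook. Pressing the hook with over 15 N (30 N while taking hold of the weight) damages it
- seat (a point): top face of the beam, 132 mm above the table, at stand x = 0, axes as the stand's. The hanging bar lies on it at x = -14 to -11 mm. The hook's tip stands in front of the bar; its nose reaches back over it, 12 to 19 mm above the seat, so the bar can not come straight up. The hook head (tip, nose, keeper as one) is clamped anywhere within 32 mm along the beam; where is not measured
- keeper_area (a point): mean place of the keeper, 12 mm behind the seat point, 12 mm above it (true place +-16 mm in x). A plate 27 mm wide, up to 22 mm above the seat, sprung forward against the nose's end. The bar pressing it back (stand +x) feels 2 N rising to about 6 or 7 N at the stop, then a steep rise. The bar clears the nose at stand x = -3 to 29 mm; the stop is only 2 to 3 mm farther: stop by force, at 8 to 10 N
- tip_front (a point): mean place of the hook's tip front, 43 mm in front of the seat point, 19 mm above it, the top of tip and nose (true place +-16 mm in x). Held back at the stop, the bar comes free upward. Lifted 25 to 40 mm above its resting height it can be drawn forward (stand -x) over the nose; lifted 48 mm the bridge bar strikes the hook, whose sides reach 24 mm below the seat
- storage_cup: the fixed round grey storage cup, open at the top. Origin: centre of its underside on the table; 92 mm foot, 26 mm tall, bore 61 mm, flaring to 73 mm at the mouth, inner floor 6 mm above the table. The weight's 50 mm round body goes in, any way round. A tall instrument may stand beside it on the far left
- solder_reel: a bystander: a reel of solder standing on the table, 58 mm diameter, 36 mm tall; origin at the centre of its underside
- screw_tray: a bystander: a round metal dish with screws, 95 mm diameter, 17 mm tall; origin at the centre of its underside
There are look-alikes about, which are no part of the job. Of the things shaped like the check_weight, the steel one is meant.

How it is judged:
On the way:
1. the hanging bar is drawn off the hook, in front of its tip, the weight still in the air (x of hang_bar in the frame of hook_stand below -0.064 m and height (world z) of check_weight above 0.015 m), for 0.05 s.
At the end, for the whole second after the job is handed in: the check weight stands in the storage cup, at rest: its underside within 3 mm of the cup's floor, within 9 mm of its centre, upright within 0.08 rad (horizontal distance between check_weight and storage_cup below 0.009 m and z of check_weight in the frame of storage_cup below 0.009 m and angle between check_weight's own z axis and vertical below 0.08 rad and linear speed of check_weight below 0.02 m/s); the robot touches nothing.
It fails at once if the weight presses on the hook or its stand with more than 15 N once its bar is moved back from its resting place (beyond stand x = -5 mm), or with more than 30 N at any time ((contact force between check_weight and hook_stand above 15 N and x of hang_bar in the frame of hook_stand above -0.005 m) or contact force between check_weight and hook_stand above 30 N).
It fails at once if the gripper or arm presses on the hook stand (over 2 N) (contact force between any of the fingers, the arm and hook_stand above 2 N).
It fails at once if the weight is put into the cup with more than 40 N (contact force between check_weight and storage_cup above 40 N).
It fails at once if a bystander is moved by more than 20 mm (distance of any of solder_reel, screw_tray from where it was at the start of the episode above 0.02 m).
It also fails if it takes over 64 s, if anything falls off the work surface, if the arm or the gripper's body presses on something with over 40 N, if the wrist force passes 120 N, or if a joint passes its speed limit or range.

## Working session

There is one attempt and no reset: what is moved stays moved. The work goes in short steps, Python scripts to look and compute and a tool call to move; the robot and the scene stay as the last step left them, time stands still between calls to the robot, and variables do not carry over. Pictures are saved under pics/ and viewed, about 8 in all and at most 12, crops included, and the job is handed in when it is done.

Besides the shell and the picture viewer there is one more tool, called after "Request:" by a JSON object that holds its "fn" and its "kwargs", one argument or row to a line. jog_arm: Moves the arm, as the interface text tells. Its arguments: {"type":"object","properties":{"targets":{"type":"array"},"fingers":{"type":"number"}},"required":["targets"]}

```bash
ls; mkdir -p pics
python3 - <<'E'
from cell import *
import cv2
s=state();print(s, grip_point_offset)
for n in ["scene","top","wrist"]:
    im=read_camera(n);cv2.imwrite(f"pics/{n}0.png",im[:,:,::-1]);print(n,camera_info(n))
E
```

```text
pics
{'time': 0.0, 'joints': array([ 1.06299697e+00,  2.76599360e-01,  1.50613882e+00,  3.24110846e-06,
        1.36066502e+00, -1.21030120e-01]), 'dq': array([ 0.00022595, -0.00118684, -0.00054654, -0.00037636,  0.00071929,
       -0.00089234]), 'joint_efforts': array([-1.56530132e-03, -4.16769683e+01, -2.45809060e+01, -1.93037686e-04,
        1.07195653e-02, -9.35552649e-07]), 'eef_pos': array([0.21665503, 0.53206175, 0.23043494]), 'ee_rot': array([-2.81470922e-04,  1.92181769e-01,  9.81358929e-01, -8.60402139e-04]), 'contact_force': array([-0.43542047, -0.51509923, -0.17566842]), 'ft_torque': array([ 1.07186485e-05,  4.49241754e-02, -2.11454096e-02]), 'finger_gap': 0.08510563405730877} 0.0187
scene {'fx': 384.2912959434764, 'fy': 384.2912959434764, 'cx': 277.8655859910123, 'cy': 211.69774188081996, 'position': array([ 0.24210132, -0.56887846,  0.74890145]), 'rotation': array([ 0.88277619,  0.42517104, -0.08806225, -0.17939015])}
top {'fx': 505.3989271857115, 'fy': 505.3989271857115, 'cx': 288.06470199511455, 'cy': 208.2326529817751, 'position': array([0.38250282, 0.1658794 , 1.40508831]), 'rotation': array([-0.69800777, -0.03998847,  0.05036276,  0.71319679])}
wrist {'fx': 309.8185633459224, 'fy': 309.8185633459224, 'cx': 281.1777975081068, 'cy': 204.7024150511764, 'T_tool_cam': array([[-5.98342033e-04,  9.53168743e-01,  3.02438407e-01,
         7.67487649e-02],
       [ 9.99999284e-01,  8.83726454e-04, -8.06771968e-04,
        -6.01223401e-05],
       [-1.03626264e-03,  3.02437707e-01, -9.53168589e-01,
        -1.42549377e-01],
       [ 0.00000000e+00,  0.00000000e+00,  0.00000000e+00,
         1.00000000e+00]])}
```

View pics/scene0.png

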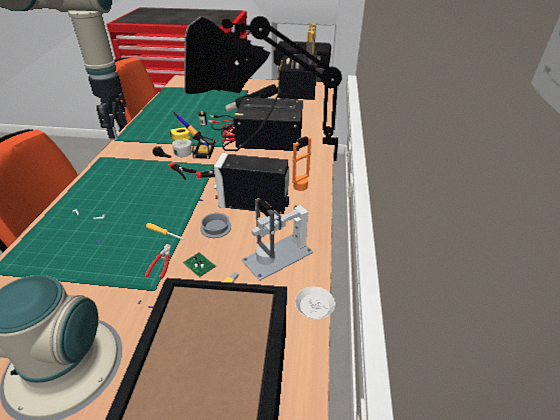

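View pics/top0.png

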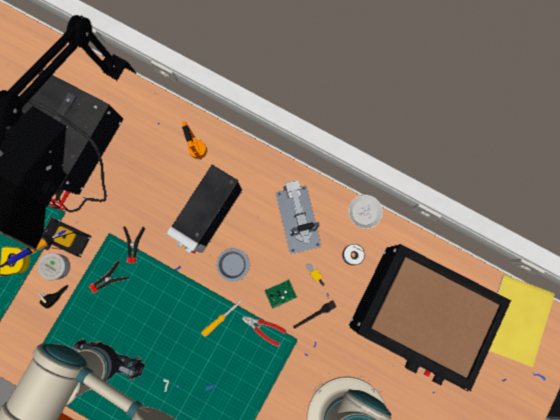

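The scene view shows the stand near (280,240), with the steel weight's dark grip at its front. The cup is at (215,225), the tray at (315,303) and the orange look-alike at (302,165). In the top view the stand is at (298,215), the weight's grip at about (302,230), the cup at (233,264) and the tray at (366,210).

```bash
cat > h.py <<'E'
import numpy as np, cv2
from cell import *
from scipy.spatial.transform import Rotation as R
def rot(q): return R.from_quat([q[1],q[2],q[3],q[0]]).as_matrix()
def cam(n,s=None):
    c=camera_info(n)
    if n=="wrist":
        T=np.eye(4);T[:3,:3]=rot(s['ee_rot']);T[:3,3]=s['eef_pos'];T=T@np.array(c['T_tool_cam']);return c,T[:3,:3],T[:3,3]
    return c,rot(c['rotation']),np.array(c['position'])
def ray(n,u,v,z,s=None):
    c,M,p=cam(n,s); d=M@np.array([(u-c['cx'])/c['fx'],-(v-c['cy'])/c['fy'],-1.]); return p+d*(z-p[2])/d[2]
def proj(n,P,s=None):
    c,M,p=cam(n,s); q=M.T@(np.array(P)-p); return c['cx']+c['fx']*q[0]/-q[2], c['cy']-c['fy']*q[1]/-q[2]
E
python3 - <<'E'
from h import *
print(camera_info('top').keys())
for nm,u,v,z in [("cup",233,264,.026),("tray",366,210,.017),("reel",353,255,.036),("grip",302,230,.19),("post",293,186,.132)]: print(nm,ray("top",u,v,z).round(3))
a=cv2.imread('pics/top0.png')[150:290,200:400];a=cv2.resize(a,None,fx=4,fy=4,interpolation=cv2.INTER_CUBIC)
b=cv2.imread('pics/scene0.png')[180:290,190:350];b=cv2.resize(b,None,fx=5,fy=5,interpolation=cv2.INTER_CUBIC)
cv2.imwrite('pics/topc.png',a);cv2.imwrite('pics/scenec.png',b)
E
```

```text
dict_keys(['fx', 'fy', 'cx', 'cy', 'position', 'rotation'])
cup [0.41  0.296 0.026]
tray [ 0.551 -0.073  0.017]
reel [ 0.427 -0.029  0.036]
grip [0.485 0.114 0.19 ]
post [0.603 0.131 0.132]
```

View pics/topc.png

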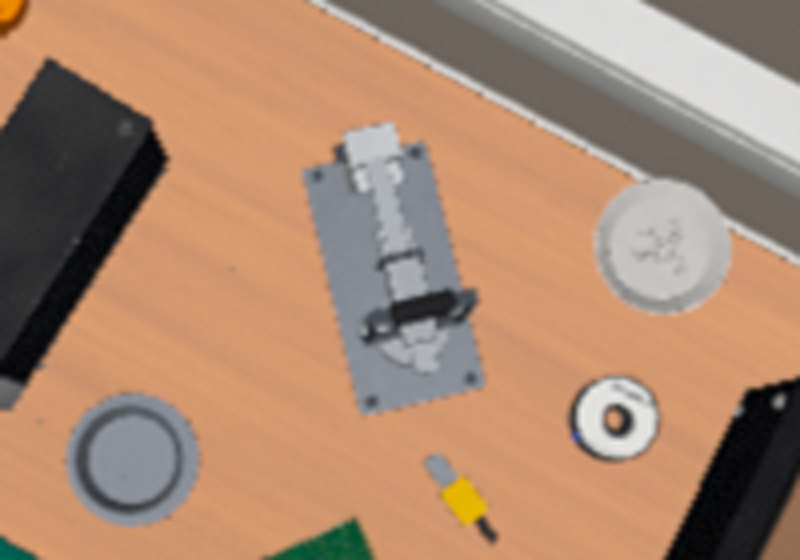

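View pics/scenec.png

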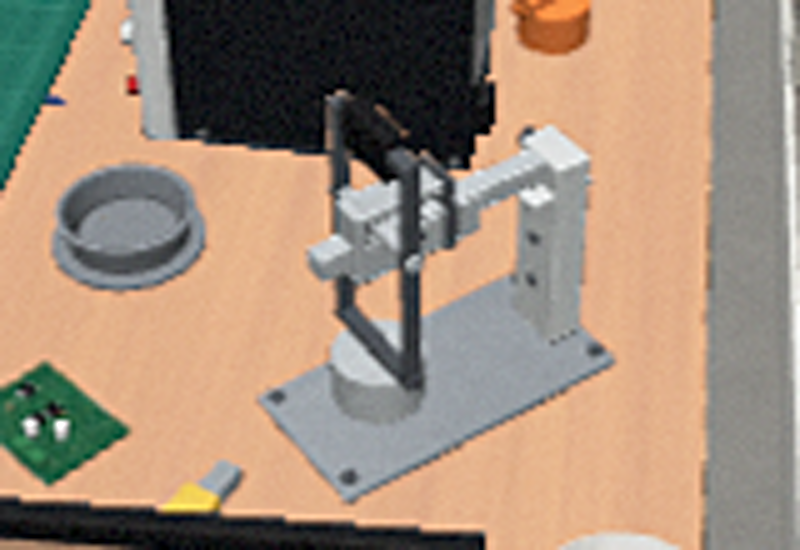

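Run:
```python
from h import *
f=lambda U,V,z: ray("top",200+(U+.5)/4-.5,150+(V+.5)/4-.5,z)
FL,FR,BR,BL=[f(*p,.008) for p in [(363,413),(484,383),(425,143),(305,170)]]
x=(BL+BR-FL-FR);L=np.linalg.norm(x)/2;print("len",L,np.linalg.norm(FR-FL)); x/=np.linalg.norm(x)
y=np.array([-x[1],x[0],0]);y2=FL+BL-FR-BR;print("yaw",np.arctan2(x[1],x[0]),np.arctan2(-y2[0],y2[1]))
c=(FL+FR+BL+BR)/4; o=c-x*.029;print("stand origin",o)
# grip block mask in top
im=cv2.imread('pics/top0.png')[150:290,200:400]
m=(im.max(2)<45).astype(np.uint8); n,l,st,ce=cv2.connectedComponentsWithStats(m)
for i in range(1,n):
    if st[i,4]>15: print(st[i],ce[i],ray("top",ce[i][0]+200,ce[i][1]+150,.2))
for u,v in [(390,312),(395,300),(456,293),(458,308)]:
    P=f(u,v,.204);print("blockcorner stand",(P-o)@x,(P-o)@y)
g=f(425,305,.202);print("grip",g,(g-o)@x,(g-o)@y)
s=state();M=rot(s['ee_rot']);print("tool axes",M.round(3))
np.savez('st.npz',o=o,x=x,y=y)
# cup centre: gray circle fit
print("cup rim",f(133,459,.026),"floor",f(130,459,.006))
for U,V in[(68,459),(199,459),(133,392),(133,525)]: print(f(U,V,.02))
```

```text
len 0.17348542910884304 0.08614969831559767
yaw 0.21178562658941777 0.21209287871701826
stand origin [0.50360961 0.10983534 0.008     ]
[  0  33  41  63 561] [20.18003565 64.68983957] [0.5250127 0.3094071 0.2      ]
[19 39  8 14 38] [22.10526316 45.86842105] [0.57053624 0.30454078 0.2       ]
[ 0 65  6  6 20] [ 1.9  67.35] [0.5195136  0.35310646 0.2       ]
[98 73 16  8 72] [105.48611111  76.40277778] [0.4925309  0.10569573 0.2       ]
[167  95  33  45 850] [185.97529412 119.99529412] [ 0.3847006  -0.08259784  0.2       ]
blockcorner stand -0.010253346991001043 0.018659482382531983
blockcorner stand -0.003957638523324298 0.014072316788096579
blockcorner stand -0.008288303209270887 -0.022374452151288412
blockcorner stand -0.01729593626446464 -0.021393885193640657
grip [0.4935945  0.10483168 0.202     ] -0.010843145329489226 -0.0027866333218874114
tool axes [[-0.926  0.377 -0.001]
 [ 0.377  0.926 -0.001]
 [ 0.    -0.001 -1.   ]]
cup rim [0.40938584 0.29652122 0.026     ] floor [0.40982128 0.30047354 0.006     ]
[0.41048    0.34120954 0.02      ]
[0.40850971 0.25225264 0.02      ]
[0.45499419 0.29670502 0.02      ]
[0.36506247 0.29746529 0.02      ]
```

Request:
{"fn": "jog_arm", "kwargs": {
  "targets": [
    [-0.038,-0.0265,-0.005,0],
    [-0.038,-0.0265,-0.005,0],
    [-0.038,-0.0265,-0.005,0],
    [-0.038,-0.0265,-0.005,0],
    [-0.038,-0.0265,-0.005,0]
  ],
  "fingers": 1
}}

```text
time: 0.65
eef_pos: [0.3434, 0.3365, 0.2563]
ee_rot: [-0.0, 0.192, 0.981, -0.0]
contact_force: [-0.1, 0.9, 0.2]
finger_gap: 0.0853
```

Request:
{"fn": "jog_arm", "kwargs": {
  "targets": [
    [-0.038,-0.0265,-0.005,0],
    [-0.038,-0.0265,-0.005,0],
    [-0.038,-0.0265,-0.005,0],
    [-0.038,-0.0265,-0.005,0],
    [-0.038,-0.0265,-0.005,0]
  ]
}}

```text
time: 1.15
eef_pos: [0.4694, 0.142, 0.2814]
ee_rot: [-0.0, 0.192, 0.981, 0.0]
contact_force: [1.1, 0.3, -0.3]
finger_gap: 0.0851
```

Request:
{"fn": "jog_arm", "kwargs": {
  "targets": [
    [-0.038,-0.0265,0,0],
    [0,0,0,0.14],
    [0,0,0,0.14],
    [0,0,0,0.14],
    [0,0,0,0.14]
  ]
}}

```text
time: 1.65
eef_pos: [0.4939, 0.1046, 0.2809]
ee_rot: [-0.0, 0.459, 0.889, -0.0]
contact_force: [0.0, 0.2, -0.6]
finger_gap: 0.0856
```

Request:
{"fn": "jog_arm", "kwargs": {
  "targets": [
    [0,0,0,0.14],
    [0,0,0,0.14],
    [0,0,0,0.132],
    [0,0,0,0],
    [0,0,0,0]
  ]
}}

```text
time: 2.15
eef_pos: [0.4939, 0.1049, 0.2811]
ee_rot: [-0.0, 0.627, 0.779, -0.0]
contact_force: [0.0, -0.6, -0.1]
finger_gap: 0.0854
```

Run:
```python
from h import *
s=state();im=read_camera("wrist");cv2.imwrite("pics/w1.png",im[:,:,::-1])
M=rot(s['ee_rot']);print(M.round(3),s['joints'].round(2)); d=np.load('st.npz')
print("yaw y",np.arctan2(M[1,1],M[0,1]))
print(proj("wrist",[.4936,.1048,.204],s))
```

```text
[[-0.213  0.977 -0.   ]
 [ 0.977  0.213  0.   ]
 [ 0.    -0.    -1.   ]] [ 0.07  0.14  1.56  0.    1.44 -0.14]
yaw y 0.21478595400237077
(np.float64(280.03116246318984), np.float64(214.2304242219593))
```

View pics/w1.png

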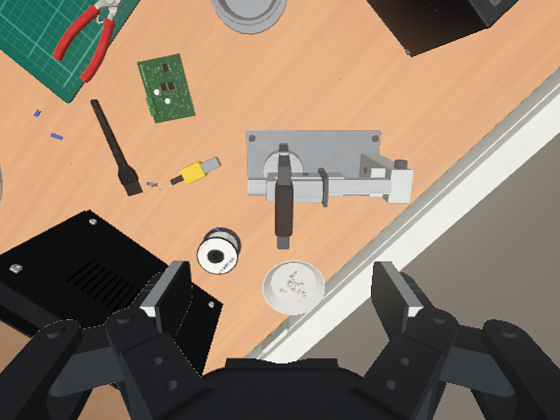

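The wrist view shows the grip block as a dark upright bar around (284,210), jaws square to the stand. The reel is at (219,250), the tray at (293,287) and the keeper frame at (324,187). I'll measure the block now.

Run:
```python
from h import *
s=state();im=cv2.imread("pics/w1.png"); d=np.load('st.npz');o,x,y=d['o'],d['x'],d['y']
g=im.max(2)
for v in range(150,250,6): 
    r=np.where(g[v,265:305]<70)[0]+265; print(v,r.min() if len(r) else 0,r.max() if len(r) else 0, int(g[v,284]))
for u,v in [(284,185),(284,235),(284,210)]:
    P=ray("wrist",u,v,.204,s);print(P.round(4),"stand",((P-o)@x).round(4),((P-o)@y).round(4))
a=cv2.resize(im[130:260,230:420],None,fx=4,fy=4,interpolation=cv2.INTER_CUBIC);cv2.imwrite('pics/w1c.png',a)
```

```text
150 0 0 87
156 0 0 89
162 0 0 89
168 0 0 107
174 0 0 106
180 0 0 106
186 276 291 70
192 292 292 78
198 0 0 81
204 275 275 81
210 275 275 80
216 275 275 80
222 275 275 80
228 275 291 80
234 276 290 78
240 0 0 107
246 0 0 107
[0.4917 0.1275 0.204 ] stand -0.0079 0.0197
[0.5002 0.0889 0.204 ] stand -0.0078 -0.0197
[0.4958 0.1087 0.204 ] stand -0.0078 0.0005
```

View pics/w1c.png

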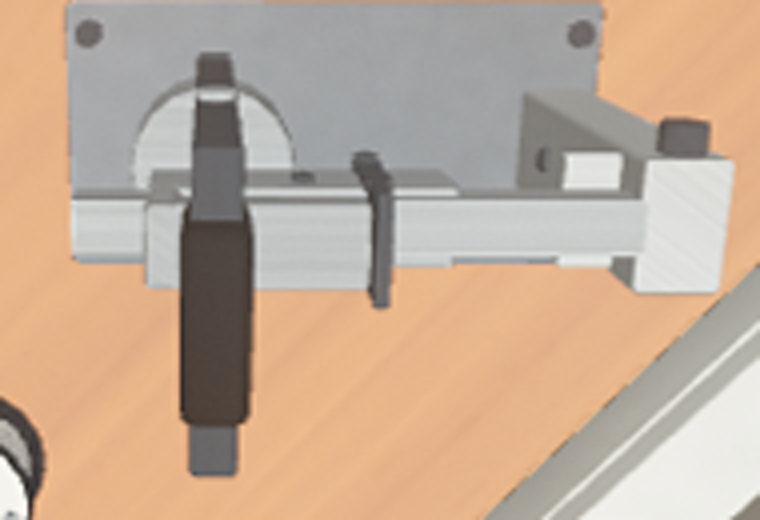

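Request:
{"fn": "jog_arm", "kwargs": {
  "targets": [
    [0.0032,0.0023,0.02,0],
    [0,0,0.03,0],
    [0,0,0.03,0],
    [0,0,0.02,0],
    [0,0,0.01,0]
  ]
}}

```text
time: 2.7
eef_pos: [0.4944, 0.1084, 0.1693]
ee_rot: [-0.001, 0.628, 0.778, -0.001]
contact_force: [-0.1, 0.0, -0.1]
finger_gap: 0.0853
```

Request:
{"fn": "jog_arm", "kwargs": {
  "targets": [
    [0,0,0,0],
    [0,0,0,0]
  ]
}}

```text
time: 2.9
eef_pos: [0.4964, 0.1086, 0.1721]
ee_rot: [0.001, 0.628, 0.778, 0.001]
contact_force: [1.9, -0.3, -0.1]
finger_gap: 0.0856
```

Run:
```python
from h import *
s=state();print(s['eef_pos'],s['contact_force'])
im=read_camera("wrist");cv2.imwrite("pics/w2.png",im[:,:,::-1])
d=np.load('st.npz');o,x,y=d['o'],d['x'],d['y']
s1=dict(s);s1['eef_pos']=np.array([.4939,.1049,.2811])
P=ray("wrist",323,185,.154,s1);print("keeper stand x",(P-o)@x,"TCP",(s['eef_pos']-o)@x)
P=ray("wrist",267,190,.151,s1);print("tip stand x",(P-o)@x)
```

```text
[0.49641472 0.10859037 0.17212741] [ 1.85265023 -0.3439992  -0.05569599]
keeper stand x 0.027712973118784314 TCP -0.007295842742107867
tip stand x -0.02260301987286033
```

View pics/w2.png

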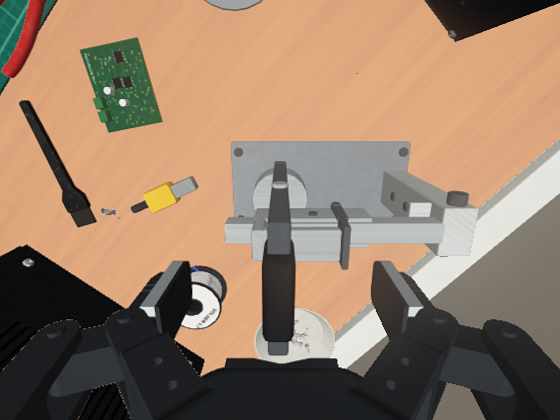

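The block at u≈279 lies midway between the pads (187 and 373), clear of the reel and hook, so I'll close.

Request:
{"fn": "jog_arm", "kwargs": {
  "targets": [
    [0,0,0,0],
    [0,0,0,0],
    [0,0,0,0]
  ],
  "fingers": 0.35
}}

```text
time: 3.25
eef_pos: [0.496, 0.1086, 0.1719]
ee_rot: [0.0, 0.628, 0.778, 0.0]
contact_force: [-0.3, 0.3, 0.2]
finger_gap: 0.0442
```

Request:
{"fn": "jog_arm", "kwargs": {
  "targets": [
    [0,0,0,0],
    [0,0,0,0],
    [0,0,0,0]
  ],
  "fingers": 0.22
}}

```text
time: 3.55
eef_pos: [0.4956, 0.1085, 0.1713]
ee_rot: [0.0, 0.628, 0.778, 0.0]
contact_force: [-1.0, -0.2, -0.6]
finger_gap: 0.0186
```

Request:
{"fn": "jog_arm", "kwargs": {
  "targets": [
    [0,0,0,0],
    [0,0,0,0],
    [0,0,0,0]
  ],
  "fingers": 0.17
}}

```text
time: 3.85
eef_pos: [0.4956, 0.1085, 0.1713]
ee_rot: [-0.0, 0.628, 0.778, -0.0]
contact_force: [0.2, -1.0, -0.2]
finger_gap: 0.0144
```

Request:
{"fn": "jog_arm", "kwargs": {
  "targets": [
    [0,0,0,0],
    [0,0,0,0],
    [0,0,0,0],
    [0,0,0,0]
  ],
  "fingers": 0
}}

```text
time: 4.25
eef_pos: [0.4954, 0.1085, 0.1714]
ee_rot: [-0.0, 0.628, 0.778, -0.0]
contact_force: [-1.5, -0.6, 2.5]
finger_gap: 0.0129
```

Request:
{"fn": "jog_arm", "kwargs": {
  "targets": [
    [0,0,-0.001,0],
    [0,0,-0.001,0],
    [0,0,0,0],
    [0,0,0,0]
  ]
}}

```text
time: 4.65
eef_pos: [0.4956, 0.1086, 0.173]
ee_rot: [-0.0, 0.628, 0.778, -0.0]
contact_force: [0.7, -0.8, -3.2]
finger_gap: 0.0133
```

Request:
{"fn": "jog_arm", "kwargs": {
  "targets": [
    [0,0.005,0,0],
    [0,0.005,0,0],
    [0,0.005,0,0],
    [0,0,0,0],
    [0,0,0,0]
  ]
}}

```text
time: 5.15
eef_pos: [0.5104, 0.1117, 0.1732]
ee_rot: [-0.0, 0.628, 0.778, -0.0]
contact_force: [0.2, 0.3, -2.4]
finger_gap: 0.0134
```

Request:
{"fn": "jog_arm", "kwargs": {
  "targets": [
    [0,0.004,0,0],
    [0,0.004,0,0],
    [0,0.002,0,0],
    [0,0,0,0],
    [0,0,0,0]
  ]
}}

```text
time: 5.65
eef_pos: [0.52, 0.1138, 0.1732]
ee_rot: [-0.0, 0.628, 0.778, -0.0]
contact_force: [-0.4, -0.4, -3.2]
finger_gap: 0.0134
```

Request:
{"fn": "jog_arm", "kwargs": {
  "targets": [
    [0,0.002,0,0],
    [0,0.002,0,0],
    [0,0,0,0],
    [0,0,0,0]
  ]
}}

```text
time: 6.05
eef_pos: [0.524, 0.1146, 0.1733]
ee_rot: [-0.0, 0.628, 0.778, -0.0]
contact_force: [0.3, -0.9, -2.7]
finger_gap: 0.0131
```

Request:
{"fn": "jog_arm", "kwargs": {
  "targets": [
    [0,0.001,0,0],
    [0,0.001,0,0],
    [0,0,0,0],
    [0,0,0,0]
  ]
}}

```text
time: 6.45
eef_pos: [0.5258, 0.115, 0.1733]
ee_rot: [-0.0, 0.628, 0.778, -0.0]
contact_force: [-0.3, 0.4, -4.7]
finger_gap: 0.013
```

Request:
{"fn": "jog_arm", "kwargs": {
  "targets": [
    [0,0.001,0,0],
    [0,0.001,0,0],
    [0,0,0,0],
    [0,0,0,0]
  ]
}}

```text
time: 6.85
eef_pos: [0.5275, 0.1154, 0.1733]
ee_rot: [-0.0, 0.628, 0.778, -0.0]
contact_force: [-1.5, -0.8, -2.2]
finger_gap: 0.013
```

Request:
{"fn": "jog_arm", "kwargs": {
  "targets": [
    [0,0.001,0,0],
    [0,0.001,0,0],
    [0,0,0,0],
    [0,0,0,0]
  ]
}}

```text
time: 7.25
eef_pos: [0.5296, 0.1159, 0.1732]
ee_rot: [-0.0, 0.628, 0.778, -0.0]
contact_force: [-3.4, -1.0, -2.8]
finger_gap: 0.0132
```

Request:
{"fn": "jog_arm", "kwargs": {
  "targets": [
    [0,0.001,0,0],
    [0,0.001,0,0],
    [0,0,0,0],
    [0,0,0,0]
  ]
}}

```text
time: 7.65
eef_pos: [0.5315, 0.1163, 0.1731]
ee_rot: [-0.0, 0.628, 0.778, -0.0]
contact_force: [-4.4, -0.9, -3.0]
finger_gap: 0.0134
```

Request:
{"fn": "jog_arm", "kwargs": {
  "targets": [
    [0,0.001,0,0],
    [0,0.001,0,0],
    [0,0,0,0],
    [0,0,0,0]
  ]
}}

```text
time: 8.05
eef_pos: [0.5333, 0.1166, 0.173]
ee_rot: [-0.0, 0.628, 0.778, -0.0]
contact_force: [-4.3, -0.5, -3.2]
finger_gap: 0.013
```

Request:
{"fn": "jog_arm", "kwargs": {
  "targets": [
    [0,0.001,0,0],
    [0,0,0,0],
    [0,0,0,0]
  ]
}}

```text
time: 8.35
eef_pos: [0.534, 0.1168, 0.1729]
ee_rot: [-0.001, 0.628, 0.778, -0.001]
contact_force: [-4.8, -0.4, -3.3]
finger_gap: 0.0136
```

Request:
{"fn": "jog_arm", "kwargs": {
  "targets": [
    [0,0.001,0,0],
    [0,0,0,0],
    [0,0,0,0]
  ]
}}

```text
time: 8.65
eef_pos: [0.5347, 0.117, 0.1728]
ee_rot: [-0.001, 0.628, 0.778, -0.001]
contact_force: [-6.3, -1.7, -4.1]
finger_gap: 0.0132
```

Request:
{"fn": "jog_arm", "kwargs": {
  "targets": [
    [0,0.001,0,0],
    [0,0,0,0],
    [0,0,0,0]
  ]
}}

```text
time: 8.95
eef_pos: [0.5353, 0.1171, 0.1726]
ee_rot: [-0.001, 0.628, 0.778, -0.001]
contact_force: [-5.7, -1.6, -3.3]
finger_gap: 0.0129
```

Request:
{"fn": "jog_arm", "kwargs": {
  "targets": [
    [0,0.0005,0,0],
    [0,0,0,0],
    [0,0,0,0]
  ]
}}

```text
time: 9.25
eef_pos: [0.5357, 0.1172, 0.1726]
ee_rot: [-0.001, 0.628, 0.778, -0.001]
contact_force: [-6.2, -1.3, -3.6]
finger_gap: 0.0135
```

Request:
{"fn": "jog_arm", "kwargs": {
  "targets": [
    [0,0.0005,0,0],
    [0,0,0,0],
    [0,0,0,0]
  ]
}}

```text
time: 9.55
eef_pos: [0.536, 0.1173, 0.1725]
ee_rot: [-0.001, 0.628, 0.778, -0.002]
contact_force: [-6.2, -1.5, -4.9]
finger_gap: 0.0132
```

Request:
{"fn": "jog_arm", "kwargs": {
  "targets": [
    [0,0.0005,0,0],
    [0,0,0,0],
    [0,0,0,0]
  ]
}}

```text
time: 9.85
eef_pos: [0.5364, 0.1174, 0.1725]
ee_rot: [-0.001, 0.628, 0.778, -0.002]
contact_force: [-7.2, -2.2, -5.3]
finger_gap: 0.0132
```

Request:
{"fn": "jog_arm", "kwargs": {
  "targets": [
    [0,0.0005,0,0],
    [0,0,0,0],
    [0,0,0,0]
  ]
}}

```text
time: 10.15
eef_pos: [0.5365, 0.1174, 0.1725]
ee_rot: [-0.002, 0.628, 0.778, -0.002]
contact_force: [-6.6, -2.3, -3.9]
finger_gap: 0.0134
```

Request:
{"fn": "jog_arm", "kwargs": {
  "targets": [
    [0,0.0005,0,0],
    [0,0,0,0],
    [0,0,0,0]
  ]
}}

```text
time: 10.45
eef_pos: [0.5366, 0.1174, 0.1724]
ee_rot: [-0.002, 0.628, 0.778, -0.002]
contact_force: [-7.0, -1.4, -3.4]
finger_gap: 0.013
```

Request:
{"fn": "jog_arm", "kwargs": {
  "targets": [
    [0,0.0005,0,0],
    [0,0,0,0],
    [0,0,0,0]
  ]
}}

```text
time: 10.75
eef_pos: [0.5367, 0.1174, 0.1724]
ee_rot: [-0.002, 0.628, 0.778, -0.003]
contact_force: [-8.3, -2.2, -3.1]
finger_gap: 0.0134
```

Request:
{"fn": "jog_arm", "kwargs": {
  "targets": [
    [0,0.0005,0,0],
    [0,0,0,0],
    [0,0,0,0]
  ]
}}

```text
time: 11.05
eef_pos: [0.5368, 0.1175, 0.1724]
ee_rot: [-0.002, 0.628, 0.778, -0.003]
contact_force: [-9.6, -2.4, -2.2]
finger_gap: 0.013
```

Request:
{"fn": "jog_arm", "kwargs": {
  "targets": [
    [0,0,-0.001,0],
    [0,0,-0.001,0],
    [0,0,-0.001,0],
    [0,0,0,0]
  ]
}}

```text
time: 11.45
eef_pos: [0.5386, 0.1179, 0.1758]
ee_rot: [-0.001, 0.628, 0.778, -0.001]
contact_force: [-6.9, -1.7, -3.3]
finger_gap: 0.0131
```

Request:
{"fn": "jog_arm", "kwargs": {
  "targets": [
    [0,0,-0.001,0],
    [0,0,-0.001,0],
    [0,0,0,0]
  ]
}}

```text
time: 11.75
eef_pos: [0.5394, 0.118, 0.178]
ee_rot: [-0.001, 0.628, 0.778, -0.001]
contact_force: [-4.5, -2.3, -4.4]
finger_gap: 0.0132
```

Request:
{"fn": "jog_arm", "kwargs": {
  "targets": [
    [0,0,-0.001,0],
    [0,0,-0.001,0],
    [0,0,0,0]
  ]
}}

```text
time: 12.05
eef_pos: [0.5398, 0.1181, 0.1801]
ee_rot: [-0.0, 0.628, 0.778, -0.0]
contact_force: [-4.4, -0.5, -4.0]
finger_gap: 0.0134
```

Request:
{"fn": "jog_arm", "kwargs": {
  "targets": [
    [0,0,-0.002,0],
    [0,0,-0.002,0],
    [0,0,0,0]
  ]
}}

```text
time: 12.35
eef_pos: [0.5408, 0.1182, 0.1848]
ee_rot: [0.001, 0.628, 0.778, 0.001]
contact_force: [-4.1, -0.6, -3.3]
finger_gap: 0.0134
```

Request:
{"fn": "jog_arm", "kwargs": {
  "targets": [
    [0,0,-0.002,0],
    [0,0,-0.002,0],
    [0,0,0,0]
  ]
}}

```text
time: 12.65
eef_pos: [0.5409, 0.1182, 0.1889]
ee_rot: [0.001, 0.628, 0.778, 0.001]
contact_force: [-1.4, -0.9, -3.0]
finger_gap: 0.0132
```

Request:
{"fn": "jog_arm", "kwargs": {
  "targets": [
    [0,0,-0.002,0],
    [0,0,-0.002,0],
    [0,0,-0.002,0],
    [0,0,0,0]
  ]
}}

```text
time: 13.05
eef_pos: [0.5421, 0.1184, 0.1954]
ee_rot: [0.002, 0.628, 0.778, 0.002]
contact_force: [0.6, -0.7, -2.6]
finger_gap: 0.0129
```

Request:
{"fn": "jog_arm", "kwargs": {
  "targets": [
    [0,0,-0.003,0],
    [0,0,-0.003,0],
    [0,0,-0.0025,0],
    [0,0,0,0],
    [0,0,0,0]
  ]
}}

```text
time: 13.55
eef_pos: [0.5402, 0.1181, 0.2029]
ee_rot: [0.0, 0.628, 0.778, 0.0]
contact_force: [-0.2, -0.8, -4.1]
finger_gap: 0.0131
```

Run:
```python
from h import *
s=state();print(s['eef_pos'],s['contact_force'],s['ft_torque'])
b=read_camera("scene")[:,:,::-1];cv2.imwrite("pics/s3.png",cv2.resize(b[160:290,190:350],None,fx=4,fy=4,interpolation=cv2.INTER_CUBIC))
```

```text
[0.54023107 0.11814432 0.20291161] [-0.21600117 -0.76318991 -4.09727324] [-0.00225911  0.0152139   0.00167155]
```

View pics/s3.png

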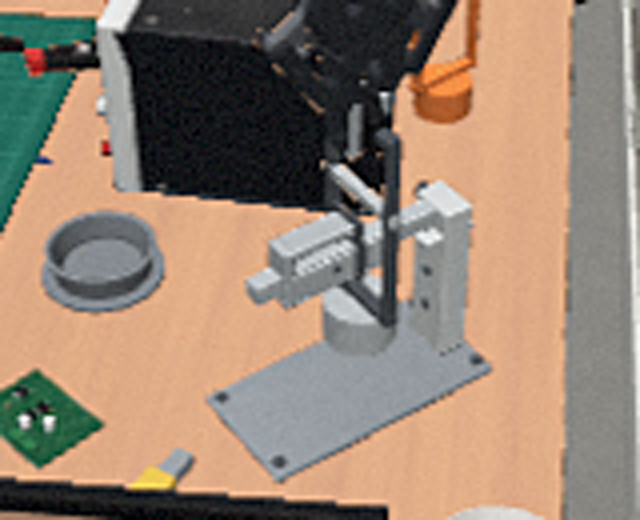

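The crop shows the hanging bar above the head and keeper, with the weight about upright and nothing touching. I'll draw it forward.

Request:
{"fn": "jog_arm", "kwargs": {
  "targets": [
    [0,-0.005,0,0],
    [0,-0.008,0,0],
    [0,-0.008,0,0],
    [0,-0.008,0,0],
    [0,0,0,0]
  ]
}}

```text
time: 14.1
eef_pos: [0.5099, 0.1117, 0.2029]
ee_rot: [-0.001, 0.628, 0.778, -0.0]
contact_force: [0.1, -0.9, -3.2]
finger_gap: 0.0134
```

Request:
{"fn": "jog_arm", "kwargs": {
  "targets": [
    [0,-0.01,0,0],
    [0,-0.01,0,0],
    [0,-0.01,0,0],
    [0,-0.01,0,0],
    [0,0,0,0]
  ]
}}

```text
time: 14.6
eef_pos: [0.4706, 0.1033, 0.2028]
ee_rot: [-0.001, 0.628, 0.778, -0.001]
contact_force: [-0.5, 0.4, -2.7]
finger_gap: 0.0132
```

Request:
{"fn": "jog_arm", "kwargs": {
  "targets": [
    [0,-0.015,0,0],
    [0,-0.015,0,0],
    [0,-0.015,0,0],
    [0,-0.01,0,0],
    [0,0,0,0]
  ]
}}

```text
time: 15.1
eef_pos: [0.4168, 0.0917, 0.2028]
ee_rot: [-0.0, 0.628, 0.778, -0.0]
contact_force: [0.4, 0.4, -2.5]
finger_gap: 0.0133
```

Request:
{"fn": "jog_arm", "kwargs": {
  "targets": [
    [0.02,0.004,-0.006,0],
    [0.022,0.004,-0.006,0],
    [0.022,0.004,-0.006,0],
    [0.022,0.004,0,0],
    [0.02,0.003,0,0]
  ]
}}

```text
time: 15.6
eef_pos: [0.4161, 0.201, 0.2213]
ee_rot: [0.001, 0.628, 0.778, 0.001]
contact_force: [-0.1, 0.1, -2.9]
finger_gap: 0.0131
```

Request:
{"fn": "jog_arm", "kwargs": {
  "targets": [
    [0,0,0,0],
    [0,0,0,0]
  ]
}}

```text
time: 15.8
eef_pos: [0.4155, 0.1998, 0.2208]
ee_rot: [0.0, 0.628, 0.778, 0.0]
contact_force: [0.1, -0.3, -3.2]
finger_gap: 0.013
```

Run:
```python
from h import *
s=state();print(s['eef_pos'])
im=read_camera("wrist")[:,:,::-1].copy();cv2.imwrite("pics/w4.png",im)
B=ray("scene",219,206,0)
for z in [.08,.1,.12,.14,.16]: print(z,np.round(proj("scene",[B[0],B[1],z]),0))
print("box corner",B.round(3))
# cup in top image: ellipse fits of edges
t=cv2.imread('pics/top0.png')[235:295,200:268];T=cv2.resize(t,None,fx=6,fy=6,interpolation=cv2.INTER_CUBIC)
hsv=cv2.cvtColor(T,cv2.COLOR_BGR2HSV);m=((hsv[...,1]<70)*255).astype(np.uint8)
cs,_=cv2.findContours(m,cv2.RETR_EXTERNAL,cv2.CHAIN_APPROX_NONE)
for c in cs:
    if cv2.contourArea(c)>20000:
        e=cv2.fitEllipse(c);u,v=(e[0][0]+.5)/6-.5+200,(e[0][1]+.5)/6-.5+235
        print(e,ray("top",u,v,.004).round(4),ray("top",u,v,.026).round(4))
```

```text
[0.41554976 0.19980931 0.22077318]
0.08 [217. 185.]
0.1 [216. 180.]
0.12 [215. 174.]
0.14 [215. 169.]
0.16 [214. 163.]
box corner [0.451 0.395 0.   ]
((198.3185272216797, 179.3441925048828), (198.67813110351562, 201.12290954589844), 42.842594146728516) [0.4096 0.2993 0.004 ] [0.4091 0.2972 0.026 ]
```

View pics/w4.png

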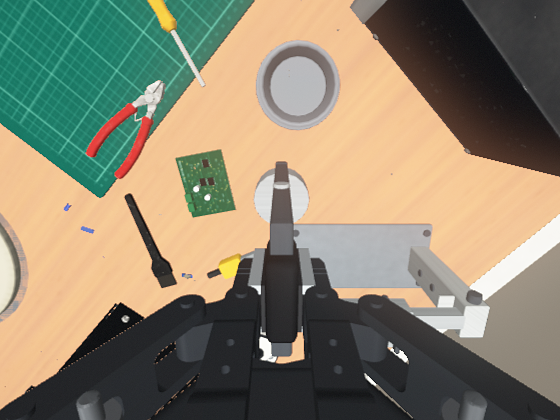

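The cup is at (298,85) with its floor centre at about (299,87). The box edge runs from (352,0) to (467,152), so I'll check its clearance and fit the cup from this view.

Run:
```python
from h import *
s=state();im=cv2.imread("pics/w4.png")[30:140,240:360]
T=cv2.resize(im,None,fx=4,fy=4,interpolation=cv2.INTER_CUBIC);hsv=cv2.cvtColor(T,cv2.COLOR_BGR2HSV)
m=((hsv[...,1]<70)*255).astype(np.uint8)
cs,_=cv2.findContours(m,cv2.RETR_EXTERNAL,cv2.CHAIN_APPROX_NONE)
for c in cs:
    if cv2.contourArea(c)>20000:
        e=cv2.fitEllipse(c);u,v=(e[0][0]+.5)/4-.5+240,(e[0][1]+.5)/4-.5+30
        print(e,u,v,ray("wrist",u,v,.004,s).round(4),ray("wrist",u,v,.01,s).round(4))
print("floor",ray("wrist",298.5,87,.006,s).round(4))
for z in [.14,.16,.18]: print(z,[ray("wrist",u,v,z,s).round(3)[:2] for u,v in [(375,35),(467,152)]])
print("weight axis px: body bottom?",proj("wrist",[*s['eef_pos'][:2],.0705+.03],s),proj("wrist",[*s['eef_pos'][:2],.0705],s))
# body top disc: centre guess
print(ray("wrist",282,196,.1005,s))
# box top corner from top view
for z in [.14,.16,.18]: print(z,[ray("top",200+U/4,150+V/4,z).round(3)[:2] for U,V in [(15,385),(165,160),(152,125)]])
```

```text
((231.05003356933594, 220.06065368652344), (335.6453857421875, 359.591796875), 6.62069845199585) 297.387508392334 84.64016342163086 [0.4124 0.3007 0.004 ] [0.4122 0.3002 0.01  ]
floor [0.4141 0.2984 0.006 ]
0.14 [array([0.45, 0.33]), array([0.537, 0.272])]
0.16 [array([0.445, 0.325]), array([0.524, 0.273])]
0.18 [array([0.441, 0.32 ]), array([0.512, 0.273])]
weight axis px: body bottom? (np.float64(280.48243082887944), np.float64(198.00000304128687)) (np.float64(280.4975387257464), np.float64(189.35608432098093))
[0.41637008 0.201445   0.1005    ]
0.14 [array([0.454, 0.358]), array([0.594, 0.263]), array([0.617, 0.271])]
0.16 [array([0.453, 0.355]), array([0.591, 0.261]), array([0.613, 0.269])]
0.18 [array([0.451, 0.352]), array([0.587, 0.26 ]), array([0.609, 0.268])]
```

Request:
{"fn": "jog_arm", "kwargs": {
  "targets": [
    [0.025,0.004,0,0],
    [0.025,0.004,0,0],
    [0.025,0.004,0,0],
    [0.0225,0.0041,0,0],
    [0,0,0,0]
  ]
}}

```text
time: 16.35
eef_pos: [0.4111, 0.3002, 0.2208]
ee_rot: [-0.0, 0.628, 0.778, 0.001]
contact_force: [0.1, 0.7, -3.9]
finger_gap: 0.0134
```

Request:
{"fn": "jog_arm", "kwargs": {
  "targets": [
    [0,0,0.01,0],
    [0,0,0.01,0],
    [0,0,0.005,0],
    [0,0,0,0],
    [0,0,0,0]
  ]
}}

```text
time: 16.85
eef_pos: [0.4105, 0.2978, 0.1956]
ee_rot: [-0.0, 0.629, 0.778, -0.0]
contact_force: [-0.5, -0.2, -3.0]
finger_gap: 0.0131
```

Run:
```python
from h import *
s=state();print(s['eef_pos'],s['contact_force'])
im=read_camera("wrist")[:,:,::-1].copy();a=im[110:260,200:380]
t=read_camera("scene")[:,:,::-1][160:260,160:280]
a=cv2.resize(a,(480,400),interpolation=cv2.INTER_CUBIC);t=cv2.resize(t,(320,267),interpolation=cv2.INTER_CUBIC)
o=np.zeros((400,800,3),np.uint8);o[:,:480]=a;o[:267,480:]=t;cv2.imwrite("pics/w5.png",o)
```

```text
[0.41050338 0.29784789 0.19562155] [-0.47477365 -0.17339468 -2.98353051]
```

View pics/w5.png

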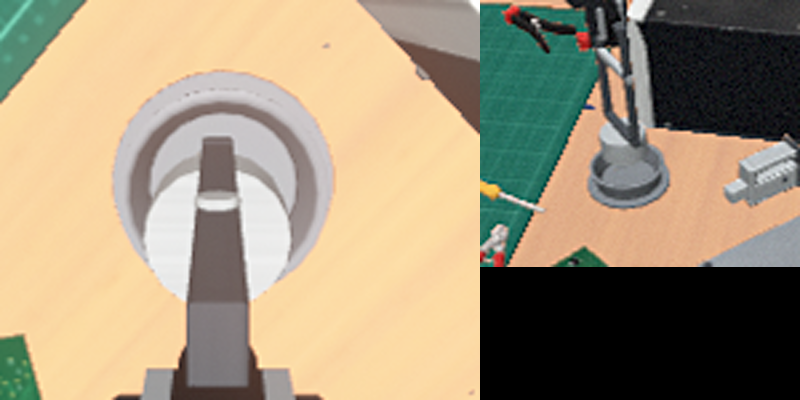

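The crop shows the weight over the cup, its disc centred near crop (217,233) and the cup outline near (222,185). I'll compare the two by rays.

Run:
```python
from h import *
s=state();k=480/180
px=lambda a,b:(200+a/k,110+b/k)
print("disc",ray("wrist",*px(217.5,233),.074,s).round(4))
L,Rr=[ray("wrist",*px(a,190),.005,s) for a in (113,332)];print("cup w",np.linalg.norm(L-Rr),((L+Rr)/2).round(4))
T=ray("wrist",*px(222,70),.005,s);M=rot(s['ee_rot']);print("cup centre from far edge",(T-M[:,0]*.046).round(4))
F=[ray("wrist",*px(a,180),.006,s) for a in (149,297)];print("floor w",np.linalg.norm(F[0]-F[1]),((F[0]+F[1])/2).round(4))
T=ray("wrist",*px(222,113),.006,s);print("floor far edge->centre",(T-M[:,0]*.0305).round(4))
```

```text
disc [0.4117 0.2985 0.074 ]
cup w 0.09059846858688696 [0.4143 0.2976 0.005 ]
cup centre from far edge [0.4135 0.3001 0.005 ]
floor w 0.06081616316200737 [0.4136 0.302  0.006 ]
floor far edge->centre [0.4138 0.2988 0.006 ]
```

Request:
{"fn": "jog_arm", "kwargs": {
  "targets": [
    [0.0007,0.0017,0.006,0],
    [0,0,0.008,0],
    [0,0,0.008,0],
    [0,0,0.008,0],
    [0,0,0,0]
  ]
}}

```text
time: 17.45
eef_pos: [0.4108, 0.2988, 0.1641]
ee_rot: [-0.001, 0.628, 0.778, -0.002]
contact_force: [0.6, -0.2, -3.5]
finger_gap: 0.0132
```

Request:
{"fn": "jog_arm", "kwargs": {
  "targets": [
    [0,0,0.002,0],
    [0,0,0.002,0],
    [0,0,0,0]
  ]
}}

```text
time: 17.75
eef_pos: [0.4119, 0.2994, 0.1618]
ee_rot: [-0.0, 0.628, 0.778, 0.0]
contact_force: [-0.2, 0.3, -3.8]
finger_gap: 0.0133
```

Request:
{"fn": "jog_arm", "kwargs": {
  "targets": [
    [0,0,0.001,0],
    [0,0,0.001,0],
    [0,0,0,0]
  ]
}}

```text
time: 18.05
eef_pos: [0.4119, 0.2994, 0.1598]
ee_rot: [-0.0, 0.628, 0.778, 0.0]
contact_force: [0.3, 0.3, -3.7]
finger_gap: 0.0134
```

Request:
{"fn": "jog_arm", "kwargs": {
  "targets": [
    [0,0,0.001,0],
    [0,0,0.001,0],
    [0,0,0,0]
  ]
}}

```text
time: 18.35
eef_pos: [0.4118, 0.2993, 0.1577]
ee_rot: [-0.0, 0.628, 0.778, -0.0]
contact_force: [-0.2, 0.2, -3.7]
finger_gap: 0.0132
```

Request:
{"fn": "jog_arm", "kwargs": {
  "targets": [
    [0,0,0.001,0],
    [0,0,0,0],
    [0,0,0,0]
  ]
}}

```text
time: 18.65
eef_pos: [0.412, 0.2995, 0.1574]
ee_rot: [0.0, 0.628, 0.778, 0.0]
contact_force: [-0.6, 0.4, 3.8]
finger_gap: 0.0134
```

Request:
{"fn": "jog_arm", "kwargs": {
  "targets": [
    [0,0,0.0004,0],
    [0,0,0,0],
    [0,0,0,0]
  ]
}}

```text
time: 18.95
eef_pos: [0.4121, 0.2996, 0.1575]
ee_rot: [0.0, 0.628, 0.778, 0.001]
contact_force: [-2.1, -0.8, 6.6]
finger_gap: 0.0131
```

Request:
{"fn": "jog_arm", "kwargs": {
  "targets": [
    [0,0,0,0],
    [0,0,0,0],
    [0,0,0,0]
  ],
  "fingers": 0.22
}}

```text
time: 19.25
eef_pos: [0.4121, 0.2994, 0.1563]
ee_rot: [0.0, 0.628, 0.778, 0.0]
contact_force: [0.9, -0.2, -0.2]
finger_gap: 0.0189
```

Request:
{"fn": "jog_arm", "kwargs": {
  "targets": [
    [0,0,0,0],
    [0,0,0,0],
    [0,0,0,0],
    [0,0,0,0]
  ],
  "fingers": 0.5
}}

```text
time: 19.65
eef_pos: [0.4119, 0.2994, 0.1563]
ee_rot: [-0.0, 0.628, 0.778, -0.0]
contact_force: [-0.0, 0.5, 0.5]
finger_gap: 0.0424
```

Request:
{"fn": "jog_arm", "kwargs": {
  "targets": [
    [0,0,-0.01,0],
    [0,0,-0.02,0],
    [0,0,-0.03,0],
    [0,0,-0.03,0],
    [0,0,-0.02,0]
  ]
}}

```text
time: 20.15
eef_pos: [0.4126, 0.2998, 0.2695]
ee_rot: [0.001, 0.628, 0.778, 0.002]
contact_force: [0.2, -0.4, 0.0]
finger_gap: 0.0426
```

Request:
{"fn": "jog_arm", "kwargs": {
  "targets": [
    [0,0,-0.02,0],
    [0,0,0,0],
    [0,0,0,0]
  ]
}}

```text
time: 20.45
eef_pos: [0.4119, 0.2993, 0.2866]
ee_rot: [0.0, 0.628, 0.778, 0.0]
contact_force: [0.5, -0.8, -0.7]
finger_gap: 0.0427
```

Run:
```python
from h import *
s=state();print(s['eef_pos'],s['contact_force'])
a=read_camera("wrist")[:,:,::-1];t=read_camera("scene")[:,:,::-1][130:310,150:340]
a=cv2.resize(a[60:300,120:440],(420,315));t=cv2.resize(t,(380,360),interpolation=cv2.INTER_CUBIC)
o=np.zeros((360,800,3),np.uint8);o[:315,:420]=a;o[:,420:]=t;cv2.imwrite("pics/w6.png",o)
```

```text
[0.41187891 0.29934908 0.28663173] [ 0.52287701 -0.83732141 -0.71758882]
```

View pics/w6.png

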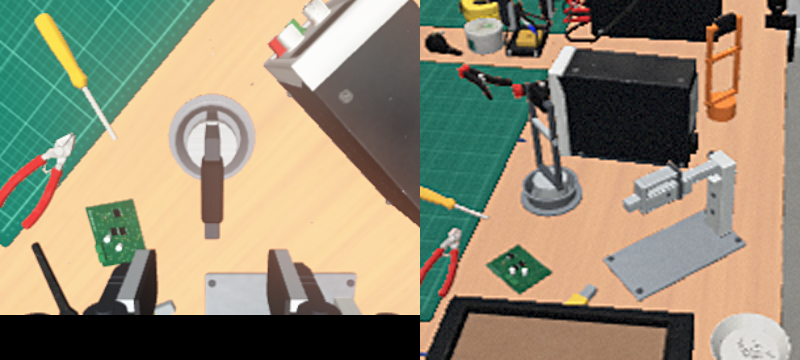

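The weight stands upright in the cup, body low and centred. The gripper is clear, and the tray and hook are where they were.

```bash
python3 -c "
from cell import *
print(hand_in())"
```

```text
the job is handed in; nothing more can be done
None
```

The check weight is off the hook and standing in the storage cup, and the job is handed in after about 20.5 s of the 64 s allowed. No verdict came back, so what follows is from my own readings.

- **Unhooking:** I gripped the block and pressed the keeper back with the bar until the position stopped changing, at about 9.6–10 N. I then lifted it about 31 mm and drew it forward to roughly 80 mm in front of where it had hung. The wrist force showed no catch on the hook.
- **Force during the lift:** As the bar rose, the pressing force fell from about 10 N to 4 N while the tool crept 3–4 mm further back. I took this as the keeper yielding; the bar did not snag.
- **Setting down:** The weight touched the cup floor at the expected tool height of 0.157 m with about 10 N, and the tool read no load after release.
- **Final pictures:** The weight is upright and centred in the cup, and the gripper is clear with about zero force. The stand and tray look unmoved. The solder reel was not in that last crop, but nothing went near it.
- **Disagreement:** The top and wrist cameras differed by about 3–4 mm on the cup's position. I placed the weight between the two estimates, within the cup's play.

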